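Thread the coil spring onto the rod of the sherd clamp

ROBOT

A 7-joint arm with a two-finger parallel gripper is mounted at the origin on the work surface. World frame = base frame: x ahead of the robot, y to its left, z up, the work surface at z = 0. Lengths are in m, angles in rad, forces in N, time in s.
With the tool pointing down it reaches from about 0.375 to 0.925 m from the base axis. Payload 3.1 kg.
Tool frame: the origin (TCP) lies at the very end of the fingers, on their centre line; the grasp point (between the pads) lies 19 mm behind it (robot.grip_depth is the distance from the TCP to the grasp point, in m); z points along the fingers, y is the line along which they close (so a half turn about z gives the same grasp; the last joint's range is limited). The gripper opens to 85 mm and grips with 20 to 120 N. Pads are 22 mm wide; open, the fingers measure 114 mm over their backs; the gripper's body (76 mm by 85 mm) begins 54 mm behind the grasp point. The pads swing forward as they close: fully open they stand 13 mm farther back than shut.
Start: joints at [1.004, 0.383, 0.044, 1.598, -0.018, 1.161, -0.05], TCP at [0.294, -0.58, 0.231] pointing down, gripper open.
Joint ranges: [-2.61, 2.61], [-0.41, 2.15], [-1.48, 1.57], [0, 2.5], [-1.57, 4.71], [0.05, 1.97], [-2.85, 2.85]. Speed limits (rad/s): [2.79, 2.79, 3.14, 3.14, 3.14, 3.14, 3.14].

INTERFACE

Orientations are given as [roll, pitch, yaw] about the fixed x, y, z axes, in that order (R = Rz(yaw) Ry(pitch) Rx(roll)).
In Python, from bench import telemetry, cams, order, finder, robot gives the robot as it stands.
- The arm moves only by the shell command python3 -m pendant 'ROWS' [OPENING] [FORCE]. ROWS is JSON, a list of rows, each an object of numbers: "dx", "dy", "dz": the shift along the tool's x, y, z in mm; "wx", "wy", "wz": the turn, a rotation vector about the tool's x, y, z in degrees. A call has exactly 10 rows; each row is the pose to reach, as a shift and turn from the pose commanded when the call began, along the tool's axes at that moment; what a row does not reach only later rows make up. A row lasts 1/8 s, in which the tool goes at most 62.5 mm and 10.7 degrees, less where a joint would pass 70% of its speed; a pose out of reach is approached as far as the arm can. A call with a gripper value outside its range is refused whole. OPENING is the closure, from 0 (fully open) to 1 (shut), set as the call begins (- or left out, the last holds). The fingers move at their own pace and stop on an object; FORCE is the grip in N (left out, the last holds). Time passes only in rows, so rows that repeat a pose let the fingers close, or fill a call up. It gives the time, the measured TCP pose, the force, the opening and the grip force at its end, in the units of the state.
- telemetry.sense(): the state, without advancing time (a new reading comes with each control period).
- cams.get_image(name): name is "scene" or "top"; returns a dict with "color" (384x512x3 uint8, red, green, blue), "mtx" (3x3 intrinsics, pixels), "distortion" ([k1, k2, p1, p2, k3] as OpenCV has them; the pictures are not rectified), "position" and "orientation" of the camera in the world. Camera axes: x right, y down, z forward; pixel columns grow to the right and rows downward; lengths in m; the calibration is good to about 2 mm. A picture is of the moment at which its call begins. There is no depth.
- order.job_done(): hands the job in; it is judged then, once.
Trained networks look in the newest picture that a camera, given by its name, has taken for a name from the list of things; names that differ only in an ending like _2 or _b are one class to them, and where a whole thing is asked for, a point or a joint stands for the part that bears it (a point fixed in the world has none). Each returns a list of dicts, best first, with "p" (0 to 1); they miss things now and then, are a little off and sometimes report something else, mostly with a low value. They report only what shows in the picture. A call takes as long as a camera call.
- finder.masks_of(camera, name): "pixels" (384x512 bool, what is visible of it).
- finder.mark_of(camera, name): "position" ([x, y, z] in m, in the coordinates of the camera as it stood for that picture, good to about 4 mm: a listed point, or the origin of a listed thing).
The state is a dict: "clock": time; "joint_pos": joint angles; "joint_velocities": joint speeds; "joint_torque": joint torques, N m; "tcp_pos": TCP position; "tool_rot": TCP orientation; "wrist_force": force on the tool from outside, world axes, zero at the start; "moment": the same for the moment, N m; "grip_width": finger opening in m; "finger_force": force on a finger pad.
Only numpy, scipy, OpenCV 4.12 (cv2) and the standard library are available. Lean on these libraries where they do the work, as an engineer would, in place of code of your own. Each camera call takes 0.05 s, during which the arm holds its last target. There are 200 camera calls.

TASK

Put the wide-open coil spring with the in-turned end (the tallest of the three springs on the bench) onto the upright rod of the sherd clamp, in-turned end down, so that it sits fully home on the clamp's base plate. Its in-turned end snags on the two slotted collars on the rod: never force it, press gently and twist it a little until it drops through each slot. Let go of it and leave everything else on the bench where it is.

Things in the scene. Friction and masses are not known exactly. Their poses are not given: they have to be found in the camera images.
- spring: the coil spring: plain dark steel wire 3.2 mm thick, 39 mm outside and 31.5 mm inside diameter, 60 mm tall, flat end coils, 50 g, starts standing upright on the bench. Origin: on its axis at its underside, z up along the axis, +x towards the in-turned end (tang). It gives when compressed: 1.8 N per mm over 6 mm, then is solid. Over about 20 N against the clamp is forcing it.
- tang (a point): inner tip of the spring's in-turned wire end: a straight tang 3.2 mm thick along the spring's +x, in the plane of its bottom coil (0 to 3 mm above the underside), reaching in to 8.5 mm from the axis
- spring_grip (a point): point on the spring's axis 50 mm above its underside. Grip from above across the 39 mm diameter, at any yaw, with about 20 N, on the upper half only (fingertips 30 mm or more above the underside): the give is at 24 mm
- jig: the sherd clamp, fixed to the bench. Origin on the bench under the rod's axis. Steel base plate 20 mm thick, 95 mm wide, from x = -65 to 135 mm along its own x axis; low padded block with a sherd at x = 80 to 130 mm, up to 45 mm above the bench. The upright rod is 13 mm thick and carries two fixed collars. Nothing else rises from the plate
- collar_upper (a point): centre of the top face of the upper collar, 76 mm above the plate (96 above the bench). Collar: 27 mm diameter, 10 mm thick, one radial slot 8 mm wide, open at the rim, which only the tang fits through (coils pass outside with 2 mm play). The slot points anywhere within 0.7 rad either side of the clamp's +x; not measured: look, or find it by twisting
- collar_lower (a point): centre of the top face of the lower collar, 34 mm above the plate (54 above the bench); same shape, its slot points, independently, within the same 0.7 rad either side of the clamp's +x, not measured. A slot lets the tang drop when within about 0.2 rad of its middle. The collars do not turn: wrenching on with the tang in a slot counts as forcing
- rod_foot (a point): point on the rod's axis on the top face of the base plate, 20 mm above the bench: where the underside of the spring must come to rest
- rod_tip (a point): centre of the rod's tip (8 mm diameter, blunt cone), 82 mm above the plate, 102 mm above the bench; on the rod's axis
- thin_spring: bystander: a tight thin coil spring standing upright, 26 mm diameter, 46 mm tall; origin at the middle of its underside
- squat_spring: bystander: a low wide coil spring standing upright, 58 mm diameter, 30 mm tall; origin at the middle of its underside
- cup: bystander: grey clay cup, 68 mm wide, 62 mm tall; origin at the middle of its underside
- bowl: bystander: grey clay bowl, 110 mm wide, 50 mm tall; origin at the middle of its underside
- sherd_a: bystander: flat bisque sherd about 70 x 60 mm, 9 mm thick; origin under its middle
- sherd_b: bystander: flat bisque sherd about 70 x 50 mm, 9 mm thick; origin under its middle
- caliper: bystander: steel dial caliper lying flat, 190 mm long; origin under the middle of its beam
- pencil: bystander: dark pencil lying flat, 150 mm long, 8 mm thick; origin under its middle

How it is judged:
On the way:
1. the spring's in-turned end has gone down through the slot of the upper collar, the coils round the rod (horizontal distance between spring and rod_foot below 0.006 m and z of spring in the frame of jig below 0.09 m), for 0.1 s.
At the end, for the whole second after the job is handed in: The spring stands round the rod with its in-turned end down below both collars, its underside within 3.5 mm of the base plate and its axis within 6 mm of the rod's, upright within 0.1 rad, released and at rest (horizontal distance between spring and rod_foot below 0.006 m and z of spring in the frame of jig below 0.0235 m and angle between spring's own z axis and vertical below 0.1 rad and linear speed of spring below 0.02 m/s); the robot touches nothing.
It fails at once if the spring is forced: more than 25 N between the spring and the clamp (contact force between spring and jig above 25 N).
It fails at once if another thing on the bench is shifted by more than 30 mm (distance of any of thin_spring, squat_spring, cup, bowl, sherd_a, sherd_b, caliper, pencil from where it was at the start of the episode above 0.03 m).
It also fails if it takes over 54 s, if anything falls off the work surface, if the arm or the gripper's body presses on something with over 40 N, if the wrist force passes 120 N, or if a joint passes its speed limit or range.

## Working session

There is one attempt and no reset: what is moved stays moved. The work goes in short steps, Python scripts to look and compute and a shell command to move; the robot and the scene stay as the last step left them, time stands still between calls to the robot, and variables do not carry over. Pictures are saved under pics/ and viewed, at most 10 in all, crops included, and the job is handed in when it is done.

```bash
mkdir -p pics; ls; cat > h.py <<'E'
import numpy as np, cv2
from bench import telemetry, cams, order, finder, robot
from scipy.spatial.transform import Rotation as R
def camR(im):
    o=np.array(im["orientation"],float)
    if o.shape==(3,3): return o
    return R.from_euler('xyz',o).as_matrix() if o.size==3 else R.from_quat(o).as_matrix()
def w(im,p): return camR(im)@np.array(p)+np.array(im["position"])
def px(im,P):
    c=camR(im).T@(np.array(P)-np.array(im["position"]))
    return cv2.projectPoints(c[None],np.zeros(3),np.zeros(3),im["mtx"],np.array(im["distortion"],float))[0].ravel()
def ray(im,uv,z):
    n=cv2.undistortPoints(np.array([[uv]],float),np.array(im["mtx"]),np.array(im["distortion"],float)).ravel()
    d=camR(im)@np.array([n[0],n[1],1]); o=np.array(im["position"])
    return o+d*(z-o[2])/d[2]
E
python3 - <<'E'
from h import *
np.set_printoptions(precision=4,suppress=True)
s=telemetry.sense(); print(s)
for c in("scene","top"):
    im=cams.get_image(c); cv2.imwrite(f"pics/{c}0.png",im["color"][:,:,::-1])
    print(c,im["position"],im["orientation"],im["mtx"])
    for n in("spring","tang","spring_grip","jig","collar_upper","collar_lower","rod_foot","rod_tip","thin_spring","squat_spring","cup","bowl","sherd_a","caliper","pencil"):
        print(n,[(round(d["p"],2),w(im,d["position"]),px(im,w(im,d["position"])).round()) for d in finder.mark_of(c,n)[:2]])
E
```

```text
pics
{'clock': 0.0, 'joint_pos': array([ 1.0042,  0.3838,  0.0439,  1.5996, -0.0179,  1.1612, -0.0499]), 'joint_velocities': array([-0.0003, -0.0007, -0.0002, -0.0002, -0.001 ,  0.002 ,  0.0004]), 'joint_torque': array([  0.0001, -43.3462,   1.0244, -24.9514,   0.0106,   0.0114,
         0.    ]), 'tcp_pos': array([ 0.2932, -0.579 ,  0.2299]), 'tool_rot': array([-3.1389,  0.0001,  0.4689]), 'wrist_force': array([-0.011 , -0.1355, -0.3402]), 'moment': array([ 0.0646,  0.0349, -0.04  ]), 'finger_force': 0.0, 'grip_width': 0.08532545501027552}
scene [ 1.2656 -0.0389  0.6911] [-2.256   0.0079  1.6299] [[394.592    0.     247.3298]
 [  0.     394.592  193.3387]
 [  0.       0.       1.    ]]
spring [(0.58, array([0.5768, 0.1773, 0.0022]), array([354., 236.])), (0.55, array([0.5767, 0.1698, 0.0548]), array([355., 220.]))]
tang [(0.71, array([0.7164, 0.0828, 0.0056]), array([320., 279.])), (0.61, array([0.5923, 0.1708, 0.0062]), array([353., 239.]))]
spring_grip [(0.56, array([0.5751, 0.167 , 0.0525]), array([353., 220.]))]
jig [(0.63, array([ 0.4951, -0.1051,  0.0004]), array([242., 211.])
[... 2132 characters left out ...]
0.]))]
squat_spring [(0.54, array([0.4236, 0.243 , 0.0012]), array([157., 233.])), (0.49, array([ 0.717 ,  0.0795, -0.0017]), array([208., 141.]))]
cup [(0.86, array([ 0.7196,  0.0812, -0.001 ]), array([208., 140.])), (0.67, array([ 0.7371,  0.2514, -0.0005]), array([156., 137.]))]
bowl [(0.61, array([ 0.3323, -0.359 , -0.0022]), array([352., 257.]))]
sherd_a [(0.63, array([ 0.521 ,  0.2792, -0.0009]), array([146., 203.])), (0.56, array([ 0.7384,  0.2547, -0.0001]), array([155., 136.]))]
caliper [(0.97, array([ 0.6268, -0.4339, -0.0054]), array([369., 163.])), (0.7, array([ 0.332 , -0.357 , -0.0025]), array([351., 257.]))]
pencil [(0.46, array([0.3757, 0.1504, 0.0034]), array([187., 248.]))]
```

```bash
python3 - <<'E'
import cv2,numpy as np
a=cv2.imread("pics/scene0.png");b=cv2.imread("pics/top0.png")
c1=cv2.resize(a[160:320,200:440],(800,533)); cv2.imwrite("pics/c1.png",c1)
p=cv2.resize(b[120:270,120:300],(720,600),interpolation=2)
cv2.imwrite("pics/c2.png",p)
E
```

```text
(no output)
```

View pics/c1.png

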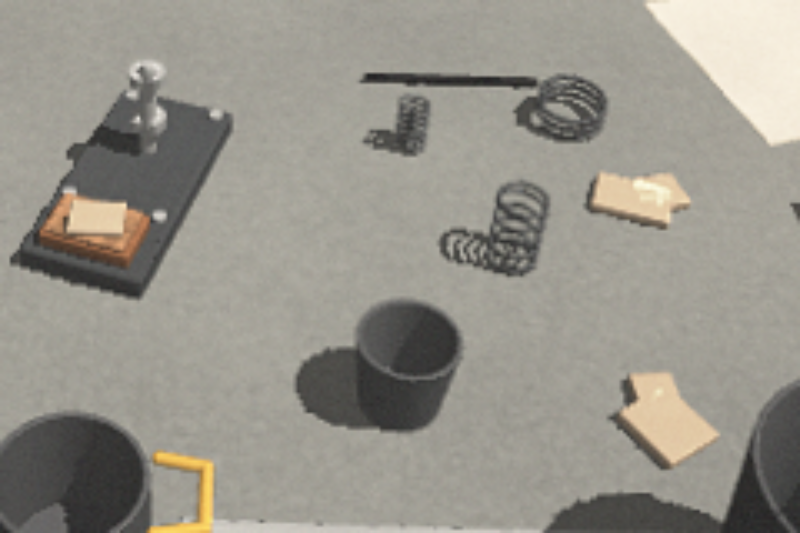

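View pics/c2.png

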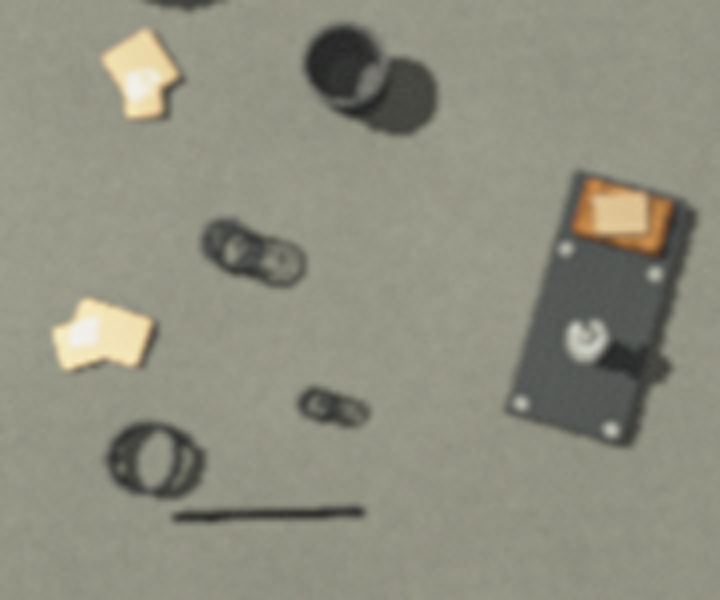

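The pictures show the tall spring at about (355,225) in scene and (180,182) in top. The clamp rod is at (244,185) in scene and (266,204) in top, with plate +x pointing roughly towards world +x, slightly -y. Next I'll zoom in on the collar and the tang.

```bash
python3 - <<'E'
from h import *
np.set_printoptions(precision=4,suppress=True)
ims={c:cams.get_image(c) for c in("scene","top")}
def crop(c,u,v,r):
    a=ims[c]["color"][v-r:v+r,u-r:u+r,::-1]
    a=cv2.normalize(a,None,0,255,cv2.NORM_MINMAX)
    return cv2.resize(a,(300,300),interpolation=cv2.INTER_CUBIC)
m=np.vstack([np.hstack([crop("top",266,204,12),crop("scene",244,188,20)]),np.hstack([crop("top",179,182,20),crop("scene",354,228,22)])])
cv2.imwrite("pics/m1.png",m)
im=ims["top"]
a=ray(im,(120+587/4,120+338/4),.097);print("rod",a)
L=[ray(im,(120+x/4,120+y/4),.022)[:2] for x,y in((566,248),(655,273),(520,403),(611,429))]
print(L, [np.arctan2(*(L[i]-L[j])[::-1]) for i,j in((0,2),(1,3))])
for c in ims:
  for P in([.577,.172,0],[.577,.172,.06],[.577,.155,.06],[.494,-.0985,.096],[.494+.0135,-.0985,.096],[.494,-.0985+.0135,.096]): print(c,P,px(ims[c],P))
E
```

```text
rod [ 0.4918 -0.1012  0.097 ]
[array([ 0.5711, -0.0884]), array([ 0.5491, -0.1568]), array([ 0.4516, -0.0492]), array([ 0.4296, -0.1182])] [np.float64(-0.31684303599366154), np.float64(-0.3122529090713928)]
scene [0.577, 0.172, 0] [351.7485 236.6635]
scene [0.577, 0.172, 0.06] [355.8892 218.7815]
scene [0.577, 0.155, 0.06] [348.7488 218.5685]
scene [0.494, -0.0985, 0.096] [243.6184 181.7157]
scene [0.5075, -0.0985, 0.096] [243.2521 185.077 ]
scene [0.494, -0.085, 0.096] [249.0684 181.8782]
top [0.577, 0.172, 0] [179.9692 184.0732]
top [0.577, 0.172, 0.06] [175.3956 180.744 ]
top [0.577, 0.155, 0.06] [180.9837 180.5578]
top [0.494, -0.0985, 0.096] [265.7825 203.7954]
top [0.5075, -0.0985, 0.096] [265.6228 199.1449]
top [0.494, -0.085, 0.096] [261.0952 203.9457]
```

View pics/m1.png

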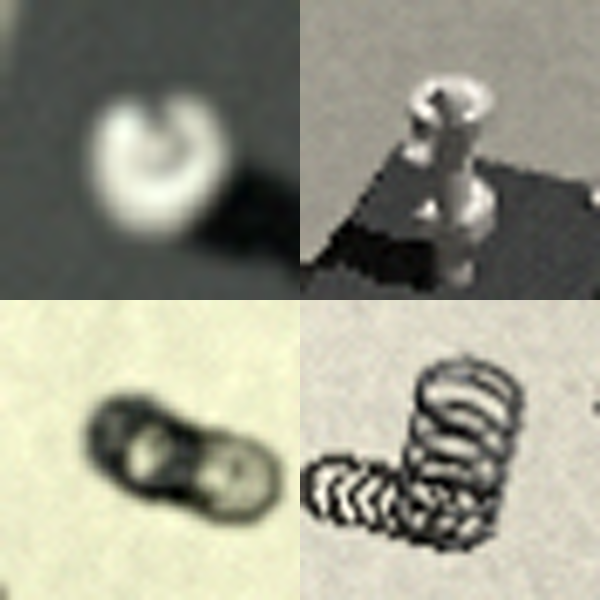

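The upper slot shows as a notch near world yaw +0.1, and the spring is at about (0.577, 0.172). Moving above the spring and turning the tool to yaw 90°.

```bash
python3 -m pendant '[{"dx":592,"dy":-541,"dz":50,"wz":-63.1},{"dx":592,"dy":-541,"dz":50,"wz":-63.1},{"dx":592,"dy":-541,"dz":50,"wz":-63.1},{"dx":592,"dy":-541,"dz":50,"wz":-63.1},{"dx":592,"dy":-541,"dz":50,"wz":-63.1},{"dx":592,"dy":-541,"dz":50,"wz":-63.1},{"dx":592,"dy":-541,"dz":50,"wz":-63.1},{"dx":592,"dy":-541,"dz":50,"wz":-63.1},{"dx":592,"dy":-541,"dz":50,"wz":-63.1},{"dx":592,"dy":-541,"dz":50,"wz":-63.1}]' 0 20; python3 -c "
from h import *
print(telemetry.sense())"
```

```text
{'clock': 1.7, 'joint_pos': array([ 1.00418146,  0.38288843,  0.04387103,  1.59790433, -0.0179185 ,
        1.16120052, -0.04991339]), 'joint_velocities': array([-0.00115598,  0.00134007,  0.00077362,  0.00058223,  0.00207593,
       -0.00242456,  0.00012514]), 'joint_torque': array([ 4.67514510e-04, -4.33423948e+01,  1.02343820e+00, -2.49899054e+01,
        1.04970214e-02,  1.84789555e-03,  8.69422848e-06]), 'tcp_pos': array([ 0.29372969, -0.57984696,  0.2312742 ]), 'tool_rot': array([-3.14158131e+00, -4.98644683e-05,  4.68866908e-01]), 'wrist_force': array([-0.40985742,  0.47240736,  0.93752617]), 'moment': array([-0.00556111,  0.00018451,  0.06860038]), 'finger_force': 0.0, 'grip_width': 0.08508591127032267}invalid input
```

```bash
python3 -m pendant '[{"dx":45,"dy":-41,"dz":5,"wx":0,"wy":0,"wz":-6},{"dx":90,"dy":-82,"dz":10,"wx":0,"wy":0,"wz":-12},{"dx":135,"dy":-124,"dz":15,"wx":0,"wy":0,"wz":-18},{"dx":180,"dy":-165,"dz":20,"wx":0,"wy":0,"wz":-24},{"dx":225,"dy":-206,"dz":25,"wx":0,"wy":0,"wz":-30},{"dx":270,"dy":-247,"dz":30,"wx":0,"wy":0,"wz":-36},{"dx":315,"dy":-288,"dz":35,"wx":0,"wy":0,"wz":-42},{"dx":360,"dy":-329,"dz":40,"wx":0,"wy":0,"wz":-48},{"dx":405,"dy":-370,"dz":45,"wx":0,"wy":0,"wz":-54},{"dx":450,"dy":-411,"dz":50,"wx":0,"wy":0,"wz":-63.1}]' 0 20
```

```text
clock: 2.95
tcp_pos: [0.5102, -0.0083, 0.1817]
tool_rot: [3.14, 0.001, 1.575]
wrist_force: [0.4, 0.5, 0.5]
grip_width: 0.0854
finger_force: 0.0
```

```bash
python3 -m pendant '[{"dx":45,"dy":17,"dz":10,"wx":0,"wy":0,"wz":0},{"dx":90,"dy":34,"dz":20,"wx":0,"wy":0,"wz":0},{"dx":135,"dy":50,"dz":40,"wx":0,"wy":0,"wz":0},{"dx":180,"dy":67,"dz":60,"wx":0,"wy":0,"wz":0},{"dx":180,"dy":67,"dz":80,"wx":0,"wy":0,"wz":0},{"dx":180,"dy":67,"dz":100,"wx":0,"wy":0,"wz":0},{"dx":180,"dy":67,"dz":100,"wx":0,"wy":0,"wz":0},{"dx":180,"dy":67,"dz":100,"wx":0,"wy":0,"wz":0},{"dx":180,"dy":67,"dz":100,"wx":0,"wy":0,"wz":0},{"dx":180,"dy":67,"dz":100,"wx":0,"wy":0,"wz":0}]' 0 20
python3 - <<'E'
from h import *
np.set_printoptions(precision=4,suppress=True)
M=[]
for c in("scene","top"):
    im=cams.get_image(c)
    for n in("spring","spring_grip","tang"):
        print(c,n,[(round(d["p"],2),w(im,d["position"])) for d in finder.mark_of(c,n)[:2]])
    u,v=(354,225) if c=="scene" else (178,182)
    M.append(cv2.resize(im["color"][v-30:v+30,u-30:u+30,::-1],(400,400),interpolation=2))
cv2.imwrite("pics/m2.png",np.hstack(M))
E
```

```text
clock: 4.2
tcp_pos: [0.5772, 0.1699, 0.0823]
tool_rot: [3.14, -0.0, 1.57]
wrist_force: [-0.5, -0.4, -0.5]
grip_width: 0.0854
finger_force: 0.0
scene spring []
scene spring_grip [(0.64, array([0.5749, 0.1674, 0.0529])), (0.28, array([ 0.4938, -0.0984,  0.0543]))]
scene tang [(0.67, array([0.5898, 0.1709, 0.0048])), (0.3, array([0.7183, 0.0806, 0.0025]))]
top spring [(0.49, array([ 0.5775,  0.1729, -0.0012]))]
top spring_grip [(0.65, array([ 0.4599,  0.1109, -0.0013])), (0.49, array([0.5798, 0.1715, 0.0505]))]
top tang [(0.55, array([ 0.5919,  0.171 , -0.0011]))]
```

View pics/m2.png

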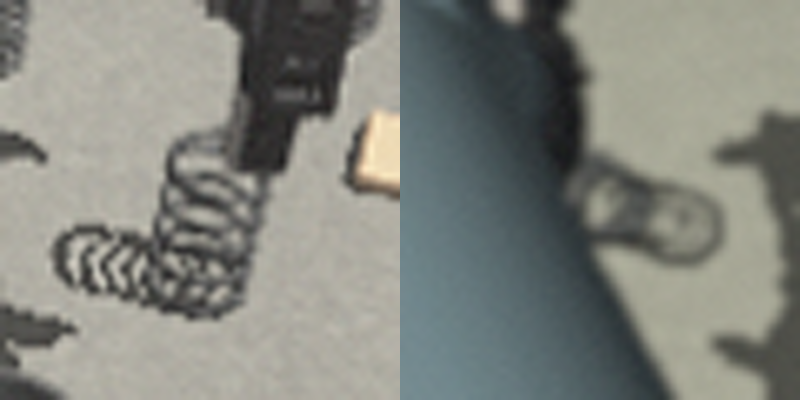

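The fingers straddle the spring, whose top is near scene pixel (356,217), so y is about 0.173. Descending with +3 mm in y, then gripping.

```bash
python3 -m pendant '[{"dx":3,"dy":0,"dz":12,"wx":0,"wy":0,"wz":0},{"dx":3,"dy":0,"dz":24,"wx":0,"wy":0,"wz":0},{"dx":3,"dy":0,"dz":36,"wx":0,"wy":0,"wz":0},{"dx":3,"dy":0,"dz":48,"wx":0,"wy":0,"wz":0},{"dx":3,"dy":0,"dz":48,"wx":0,"wy":0,"wz":0},{"dx":3,"dy":0,"dz":48,"wx":0,"wy":0,"wz":0},{"dx":3,"dy":0,"dz":48,"wx":0,"wy":0,"wz":0},{"dx":3,"dy":0,"dz":48,"wx":0,"wy":0,"wz":0},{"dx":3,"dy":0,"dz":48,"wx":0,"wy":0,"wz":0},{"dx":3,"dy":0,"dz":48,"wx":0,"wy":0,"wz":0}]' 0 20
python3 -m pendant '[{"dx":0,"dy":0,"dz":0,"wx":0,"wy":0,"wz":0},{"dx":0,"dy":0,"dz":0,"wx":0,"wy":0,"wz":0},{"dx":0,"dy":0,"dz":0,"wx":0,"wy":0,"wz":0},{"dx":0,"dy":0,"dz":0,"wx":0,"wy":0,"wz":0},{"dx":0,"dy":0,"dz":0,"wx":0,"wy":0,"wz":0},{"dx":0,"dy":0,"dz":0,"wx":0,"wy":0,"wz":0},{"dx":0,"dy":0,"dz":0,"wx":0,"wy":0,"wz":0},{"dx":0,"dy":0,"dz":0,"wx":0,"wy":0,"wz":0},{"dx":0,"dy":0,"dz":0,"wx":0,"wy":0,"wz":0},{"dx":0,"dy":0,"dz":0,"wx":0,"wy":0,"wz":0}]' 1 20
```

```text
clock: 5.85
tcp_pos: [0.5766, 0.1731, 0.0335]
tool_rot: [3.141, -0.0, 1.57]
wrist_force: [0.1, 0.4, -0.2]
grip_width: 0.0854
finger_force: 0.0
clock: 7.1
tcp_pos: [0.5767, 0.1731, 0.0333]
tool_rot: [3.141, -0.0, 1.57]
wrist_force: [0.1, -1.1, 1.2]
grip_width: 0.0373
finger_force: 20.0
```

```bash
python3 -m pendant '[{"dx":0,"dy":0,"dz":-30,"wx":0,"wy":0,"wz":0},{"dx":0,"dy":0,"dz":-70,"wx":0,"wy":0,"wz":0},{"dx":0,"dy":0,"dz":-110,"wx":0,"wy":0,"wz":0},{"dx":-30,"dy":-9,"dz":-140,"wx":0,"wy":0,"wz":0},{"dx":-75,"dy":-23,"dz":-140,"wx":0,"wy":0,"wz":0},{"dx":-120,"dy":-38,"dz":-140,"wx":0,"wy":0,"wz":0},{"dx":-165,"dy":-52,"dz":-140,"wx":0,"wy":0,"wz":0},{"dx":-210,"dy":-66,"dz":-140,"wx":0,"wy":0,"wz":0},{"dx":-250,"dy":-78,"dz":-140,"wx":0,"wy":0,"wz":0},{"dx":-272,"dy":-85,"dz":-140,"wx":0,"wy":0,"wz":0}]' 1 20
python3 - <<'E'
from h import *
np.set_printoptions(precision=4,suppress=True)
M=[]
for c in("scene","top"):
  for k in range(2):
    im=cams.get_image(c)
    for n in("spring","spring_grip","tang","rod_tip","collar_upper","collar_lower","rod_foot"):
        print(c,n,[(round(d["p"],2),w(im,d["position"])) for d in finder.mark_of(c,n)[:2]])
  u,v=(244,170) if c=="scene" else (266,204)
  M.append(cv2.resize(im["color"][v-35:v+35,u-35:u+35,::-1],(400,400),interpolation=2))
print(telemetry.sense())
cv2.imwrite("pics/m3.png",np.hstack(M))
E
```

```text
clock: 8.35
tcp_pos: [0.4897, -0.1016, 0.1728]
tool_rot: [-3.14, 0.001, 1.566]
wrist_force: [0.5, 0.1, -1.0]
grip_width: 0.0372
finger_force: 20.2
scene spring [(0.6, array([0.3738, 0.1479, 0.0038])), (0.53, array([ 0.4857, -0.0995,  0.1432]))]
scene spring_grip [(0.43, array([ 0.4854, -0.1032,  0.1923]))]
scene tang [(0.53, array([ 0.5011, -0.1049,  0.1453]))]
scene rod_tip [(0.64, array([ 0.4948, -0.0952,  0.1012]))]
scene collar_upper [(0.9, array([ 0.4908, -0.1   ,  0.096 ])), (0.56, array([0.3728, 0.1488, 0.0037]))]
scene collar_lower [(0.79, array([ 0.4948, -0.1   ,  0.0516])), (0.52, array([0.3732, 0.1497, 0.005 ]))]
scene rod_foot [(0.85, array([ 0.4952, -0.1029,  0.02  ])), (0.57, array([ 0.484 , -0.0999,  0.1395]))]
scene spring [(0.69, array([ 0.4881, -0.0964,  0.1443]))]
scene spring_grip [(0.7, array([ 0.494 , -0.096 ,  0.1045])), (0.49, array([ 0.4935, -0.1016,  0.0979]))]
scene tang [(0.55, array([ 0.5021, -0.0985,  0.1471]))]
scene rod_tip [(0.71, array([ 0.4928, -0.0967,  0.1066]))]
scene collar_upper [(0.73, array([ 0.4973, -0.0982,  0.0962]))]
scene collar_lower [(
[... 436 characters left out ...]
]))]
top spring_grip [(0.53, array([0.3771, 0.149 , 0.0031]))]
top tang []
top rod_tip []
top collar_upper []
top collar_lower []
top rod_foot []
{'clock': 9.95, 'joint_pos': array([ 0.5309,  0.1999, -0.4529,  1.9871,  0.105 ,  0.9768,  0.0263]), 'joint_velocities': array([ 0.0005, -0.0006, -0.0022, -0.0006, -0.0009, -0.0014, -0.0003]), 'joint_torque': array([  0.0017, -30.507 ,  -1.9096, -22.6944,   0.0099,   0.0006,
         0.    ]), 'tcp_pos': array([ 0.4914, -0.0989,  0.1733]), 'tool_rot': array([ 3.1416, -0.    ,  1.5701]), 'wrist_force': array([-0.1008,  0.5574, -0.2768]), 'moment': array([-0.001 , -0.0593,  0.0047]), 'finger_force': 20.15542470908258, 'grip_width': 0.037388308504728}
```

View pics/m3.png

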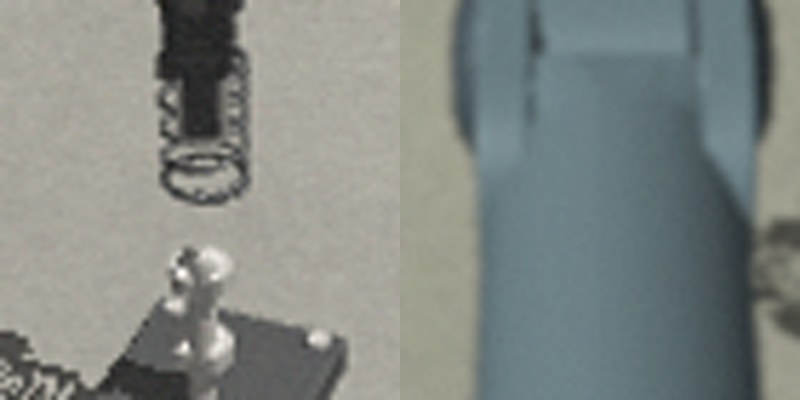

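```bash
python3 - <<'E'
from h import *
np.set_printoptions(precision=4,suppress=True,linewidth=160)
sc=[cams.get_image("scene") for _ in range(3)]; tp=cams.get_image("top")
T=cv2.cvtColor(cv2.imread("pics/top0.png"),6).astype(np.float32);S=np.mean([cv2.cvtColor(i["color"],7) for i in sc],0).astype(np.float32);S0=cv2.cvtColor(cv2.imread("pics/scene0.png"),6).astype(np.float32)
A=np.arange(-60,70,10)
def samp(I,im,c,r,z):
    P=np.array([px(im,[c[0]+r*np.cos(np.radians(a)),c[1]+r*np.sin(np.radians(a)),z]) for a in A],np.float32)
    return cv2.remap(I,P[:,0][None],P[:,1][None],cv2.INTER_CUBIC)[0].astype(int)
# rod centre in top: centroid of bright blob
g=T[195:214,256:277]; m=np.clip(g-130,0,40); v,u=np.mgrid[195:214,256:277]; cc=(( (m>20)*u).sum()/(m>20).sum(),((m>20)*v).sum()/(m>20).sum()); print("top collar",cc,ray(tp,cc,.096))
c=ray(tp,cc,.096)
print(A)
for r in(.008,.0105,.0125): print("U top",samp(T,tp,c,r,.096))
for dx in(-.002,0.002):
  for r in(.0105,): print("U top shift",samp(T,tp,c+[dx,0,0],r,.096))
# scene rod shank columns rows
im=sc[0]
for z in(.065,.075,.03,.035):
    p=px(im,[c[0]+.006,c[1],z]); r=int(round(p[1])); print(z,p,S[r,236:254].astype(int))
for z in(.096,.092,.089,.054,.049,.046):
  for r in (.0105,.0135): print("scene",z,r,samp(S0,im,c,r,z))
mk=finder.masks_of("scene","spring")
for d in mk[:2]:
    q=d["pixels"]; ys,xs=np.where(q); print(d["p"],xs.min(),xs.max(),ys.min(),ys.max())
def E(I,u,v,rx,ry): return cv2.resize(cv2.normalize(I[v-ry:v+ry,u-rx:u+rx],None,0,255,32).astype(np.uint8),(400,400),interpolation=2)
cv2.imwrite("pics/m4.png",np.hstack([E(S,244,165,12,12),E(S0,244,190,16,16)]))
E
```

```text
top collar (np.float64(265.984375), np.float64(204.859375)) [ 0.4909 -0.099   0.096 ]
[-60 -50 -40 -30 -20 -10   0  10  20  30  40  50  60]
U top [150 148 148 149 148 146 151 161 176 188 193 195 195]
U top [166 165 162 155 144 128 126 144 172 192 203 201 192]
U top [172 175 177 167 145 120 111 129 161 190 196 191 178]
U top shift [170 159 153 150 147 141 145 160 182 195 200 197 192]
U top shift [173 174 171 157 138 117 111 125 153 180 197 199 195]
0.065 [243.5237 192.1772] [ 92  93  93  92  93  94  93 105 127 146 170 216 156  98  88  93  96  91]
0.075 [243.4677 189.0739] [ 87  96 124 158 170 127  92  98  98 110 163 100 107 142 133 160 162 165]
0.03 [243.7146 202.7335] [ 53  51  53  51  53  59  84  97 101 114 155  87  92  93  95  95  93  94]
0.035 [243.6878 201.2539] [ 51  52  52  50  48  56  84 100  99  95  92  94  94  93  93  97  95  95]
scene 0.096 0.0105 [226 231 219 184 161 122  98 120 129 176 230 221 206]
scene 0.096 0.0135 [152 131 134 136 147 134  99 114 117 140 159 169 174]
scene 0.092 0.0105 [134 116 112 124 122 107  95  98  98 108 119 129 151]
scene 0.092 0.0135 [105  66  74  96 107 101  93  93  92 109 118 129 145]
scene 0.089 0.0105 [ 68  86  99 109 107  99  93  94  92  99 112 117 119]
scene 0.089 0.0135 [102  85  92 117 122  97  96  96  99 114 121 137 149]
scene 0.054 0.0105 [163 212 204 158 118  98 105 134 158 193 208 211 217]
scene 0.054 0.0135 [117 148 140 127 113  99 104 125 144 181 175 176 178]
scene 0.049 0.0105 [121 104 108 107  99  92 103 111  98 114 145 157 158]
scene 0.049 0.0135 [ 85  89 105 104  96  90  92  97 104 122 141 149 142]
scene 0.046 0.0105 [ 99 106 103  97  91  90  91  95 100 110 125 137 148]
scene 0.046 0.0135 [ 90 103 104  85  86  95  95  96 104 117 137 141 136]
0.49 238 250 147 163
```

View pics/m4.png

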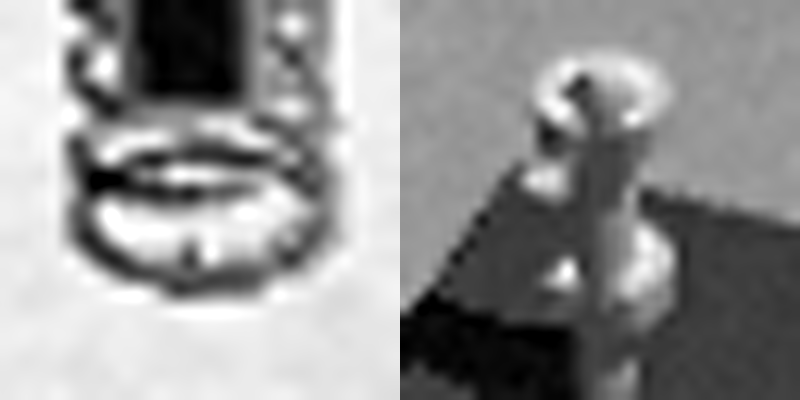

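The tang shows in the left panel at about (190,250), near world yaw -0.1. The upper slot is near 0 rad and the lower one near -0.1 rad, so the tang is already nearly aligned. Descending to just above the collar.

```bash
python3 -m pendant '[{"dx":0,"dy":0.5,"dz":8,"wx":0,"wy":0,"wz":-1},{"dx":0,"dy":0.5,"dz":16,"wx":0,"wy":0,"wz":-2},{"dx":0,"dy":0.5,"dz":24,"wx":0,"wy":0,"wz":-2},{"dx":0,"dy":0.5,"dz":32,"wx":0,"wy":0,"wz":-2},{"dx":0,"dy":0.5,"dz":36,"wx":0,"wy":0,"wz":-2},{"dx":0,"dy":0.5,"dz":39,"wx":0,"wy":0,"wz":-2},{"dx":0,"dy":0.5,"dz":41,"wx":0,"wy":0,"wz":-2},{"dx":0,"dy":0.5,"dz":42,"wx":0,"wy":0,"wz":-2},{"dx":0,"dy":0.5,"dz":42,"wx":0,"wy":0,"wz":-2},{"dx":0,"dy":0.5,"dz":42,"wx":0,"wy":0,"wz":-2}]' 1 20
```

```text
clock: 11.45
tcp_pos: [0.492, -0.0989, 0.1315]
tool_rot: [3.141, 0.0, 1.605]
wrist_force: [-0.9, 0.4, -0.9]
grip_width: 0.0371
finger_force: 20.2
```

```bash
python3 -m pendant '[{"dx":0,"dy":0,"dz":1,"wx":0,"wy":0,"wz":0},{"dx":0,"dy":0,"dz":2,"wx":0,"wy":0,"wz":0},{"dx":0,"dy":0,"dz":3,"wx":0,"wy":0,"wz":0},{"dx":0,"dy":0,"dz":4,"wx":0,"wy":0,"wz":0},{"dx":0,"dy":0,"dz":5,"wx":0,"wy":0,"wz":0},{"dx":0,"dy":0,"dz":5,"wx":0,"wy":0,"wz":0},{"dx":0,"dy":0,"dz":5,"wx":0,"wy":0,"wz":0},{"dx":0,"dy":0,"dz":5,"wx":0,"wy":0,"wz":0},{"dx":0,"dy":0,"dz":5,"wx":0,"wy":0,"wz":0},{"dx":0,"dy":0,"dz":5,"wx":0,"wy":0,"wz":0}]' 1 20
```

```text
clock: 12.7
tcp_pos: [0.4919, -0.0989, 0.1263]
tool_rot: [3.142, 0.0, 1.605]
wrist_force: [0.0, -0.1, -0.7]
grip_width: 0.0372
finger_force: 20.2
```

```bash
python3 -m pendant '[{"dx":0,"dy":0,"dz":1,"wx":0,"wy":0,"wz":0},{"dx":0,"dy":0,"dz":2,"wx":0,"wy":0,"wz":0},{"dx":0,"dy":0,"dz":3,"wx":0,"wy":0,"wz":0},{"dx":0,"dy":0,"dz":4,"wx":0,"wy":0,"wz":0},{"dx":0,"dy":0,"dz":4,"wx":0,"wy":0,"wz":0},{"dx":0,"dy":0,"dz":4,"wx":0,"wy":0,"wz":0},{"dx":0,"dy":0,"dz":4,"wx":0,"wy":0,"wz":0},{"dx":0,"dy":0,"dz":4,"wx":0,"wy":0,"wz":0},{"dx":0,"dy":0,"dz":4,"wx":0,"wy":0,"wz":0},{"dx":0,"dy":0,"dz":4,"wx":0,"wy":0,"wz":0}]' 1 20; python3 -c "
from h import *
s=np.array([np.r_[telemetry.sense()['wrist_force'],telemetry.sense()['moment']] for _ in range(1)]);print(s.round(2))"
```

```text
clock: 13.95
tcp_pos: [0.4919, -0.0989, 0.1223]
tool_rot: [-3.142, -0.0, 1.605]
wrist_force: [0.0, 0.7, -0.6]
grip_width: 0.037
finger_force: 20.2
[[ 0.02  0.68 -0.56  0.02  0.    0.05]]
```

No force yet, so the tang is in the upper slot. Continuing to just above the lower collar.

```bash
python3 -m pendant '[{"dx":0,"dy":0,"dz":2,"wx":0,"wy":0,"wz":0},{"dx":0,"dy":0,"dz":4,"wx":0,"wy":0,"wz":0},{"dx":0,"dy":0,"dz":6,"wx":0,"wy":0,"wz":0},{"dx":0,"dy":0,"dz":7,"wx":0,"wy":0,"wz":0},{"dx":0,"dy":0,"dz":8,"wx":0,"wy":0,"wz":0},{"dx":0,"dy":0,"dz":8,"wx":0,"wy":0,"wz":0},{"dx":0,"dy":0,"dz":8,"wx":0,"wy":0,"wz":0},{"dx":0,"dy":0,"dz":8,"wx":0,"wy":0,"wz":0},{"dx":0,"dy":0,"dz":8,"wx":0,"wy":0,"wz":0},{"dx":0,"dy":0,"dz":8,"wx":0,"wy":0,"wz":0}]' 1 20
```

```text
clock: 15.2
tcp_pos: [0.4919, -0.0989, 0.1143]
tool_rot: [3.142, -0.0, 1.605]
wrist_force: [-0.2, 0.0, -0.3]
grip_width: 0.037
finger_force: 20.2
```

```bash
python3 -m pendant '[{"dx":0,"dy":0,"dz":3,"wx":0,"wy":0,"wz":0},{"dx":0,"dy":0,"dz":6,"wx":0,"wy":0,"wz":0},{"dx":0,"dy":0,"dz":9,"wx":0,"wy":0,"wz":0},{"dx":0,"dy":0,"dz":12,"wx":0,"wy":0,"wz":0},{"dx":0,"dy":0,"dz":15,"wx":0,"wy":0,"wz":0},{"dx":0,"dy":0,"dz":18,"wx":0,"wy":0,"wz":0},{"dx":0,"dy":0,"dz":20,"wx":0,"wy":0,"wz":0},{"dx":0,"dy":0,"dz":22,"wx":0,"wy":0,"wz":0},{"dx":0,"dy":0,"dz":22,"wx":0,"wy":0,"wz":0},{"dx":0,"dy":0,"dz":22,"wx":0,"wy":0,"wz":0}]' 1 20
```

```text
clock: 16.45
tcp_pos: [0.492, -0.0989, 0.0924]
tool_rot: [3.141, 0.0, 1.605]
wrist_force: [0.5, -0.4, -1.1]
grip_width: 0.0369
finger_force: 20.2
```

Underside is now about 59 mm above the bench. The lower slot looked about 0.1 rad further clockwise, so I turn 4° (+wz) and press gently.

```bash
python3 -m pendant '[{"dx":0,"dy":0,"dz":1,"wx":0,"wy":0,"wz":2},{"dx":0,"dy":0,"dz":2,"wx":0,"wy":0,"wz":4},{"dx":0,"dy":0,"dz":3,"wx":0,"wy":0,"wz":4},{"dx":0,"dy":0,"dz":4,"wx":0,"wy":0,"wz":4},{"dx":0,"dy":0,"dz":5,"wx":0,"wy":0,"wz":4},{"dx":0,"dy":0,"dz":6,"wx":0,"wy":0,"wz":4},{"dx":0,"dy":0,"dz":7,"wx":0,"wy":0,"wz":4},{"dx":0,"dy":0,"dz":8,"wx":0,"wy":0,"wz":4},{"dx":0,"dy":0,"dz":8,"wx":0,"wy":0,"wz":4},{"dx":0,"dy":0,"dz":8,"wx":0,"wy":0,"wz":4}]' 1 20
```

```text
clock: 17.7
tcp_pos: [0.492, -0.0989, 0.0843]
tool_rot: [3.141, 0.0, 1.535]
wrist_force: [0.3, 0.0, -0.6]
grip_width: 0.0371
finger_force: 20.2
```

```bash
python3 -m pendant '[{"dx":0,"dy":0,"dz":1,"wx":0,"wy":0,"wz":0},{"dx":0,"dy":0,"dz":2,"wx":0,"wy":0,"wz":0},{"dx":0,"dy":0,"dz":3,"wx":0,"wy":0,"wz":0},{"dx":0,"dy":0,"dz":4,"wx":0,"wy":0,"wz":0},{"dx":0,"dy":0,"dz":4,"wx":0,"wy":0,"wz":0},{"dx":0,"dy":0,"dz":4,"wx":0,"wy":0,"wz":0},{"dx":0,"dy":0,"dz":4,"wx":0,"wy":0,"wz":0},{"dx":0,"dy":0,"dz":4,"wx":0,"wy":0,"wz":0},{"dx":0,"dy":0,"dz":4,"wx":0,"wy":0,"wz":0},{"dx":0,"dy":0,"dz":4,"wx":0,"wy":0,"wz":0}]' 1 20
```

```text
clock: 18.95
tcp_pos: [0.4919, -0.0989, 0.0803]
tool_rot: [3.141, -0.0, 1.535]
wrist_force: [1.3, 0.4, -1.7]
grip_width: 0.0372
finger_force: 20.2
```

```bash
python3 -m pendant '[{"dx":0,"dy":0,"dz":1,"wx":0,"wy":0,"wz":0},{"dx":0,"dy":0,"dz":2,"wx":0,"wy":0,"wz":0},{"dx":0,"dy":0,"dz":3,"wx":0,"wy":0,"wz":0},{"dx":0,"dy":0,"dz":4,"wx":0,"wy":0,"wz":0},{"dx":0,"dy":0,"dz":4,"wx":0,"wy":0,"wz":0},{"dx":0,"dy":0,"dz":4,"wx":0,"wy":0,"wz":0},{"dx":0,"dy":0,"dz":4,"wx":0,"wy":0,"wz":0},{"dx":0,"dy":0,"dz":4,"wx":0,"wy":0,"wz":0},{"dx":0,"dy":0,"dz":4,"wx":0,"wy":0,"wz":0},{"dx":0,"dy":0,"dz":4,"wx":0,"wy":0,"wz":0}]' 1 20
python3 - <<'E'
from h import *
im=cams.get_image("scene")
cv2.imwrite("pics/m5.png",cv2.resize(im["color"][155:225,205:285,::-1],(640,560),interpolation=2)); print(telemetry.sense()["wrist_force"])
E
```

```text
clock: 20.2
tcp_pos: [0.4918, -0.0988, 0.0763]
tool_rot: [-3.142, -0.0, 1.535]
wrist_force: [1.8, -0.0, -0.7]
grip_width: 0.0373
finger_force: 20.2
[ 0.86850821  0.7435457  -1.19896766]
```

View pics/m5.png

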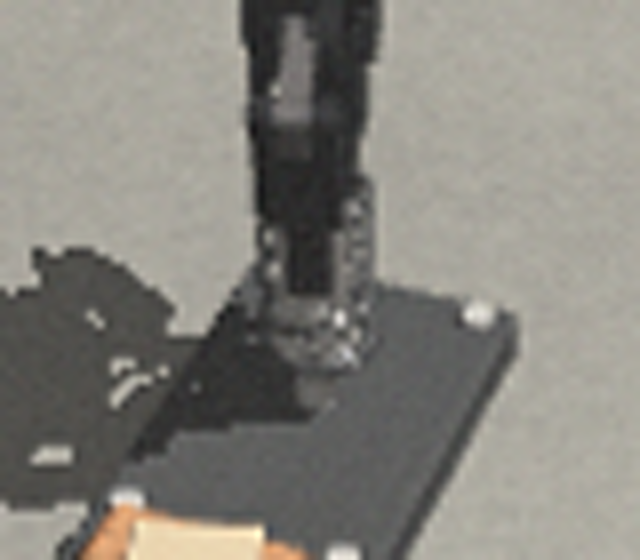

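The spring's bottom coil is at about (315,362), over the lower collar with bare rod showing below it. Contact force is near zero, so the tang is in the lower slot; going on down.

```bash
python3 -m pendant '[{"dx":0,"dy":0,"dz":2,"wx":0,"wy":0,"wz":0},{"dx":0,"dy":0,"dz":4,"wx":0,"wy":0,"wz":0},{"dx":0,"dy":0,"dz":6,"wx":0,"wy":0,"wz":0},{"dx":0,"dy":0,"dz":8,"wx":0,"wy":0,"wz":0},{"dx":0,"dy":0,"dz":10,"wx":0,"wy":0,"wz":0},{"dx":0,"dy":0,"dz":12,"wx":0,"wy":0,"wz":0},{"dx":0,"dy":0,"dz":14,"wx":0,"wy":0,"wz":0},{"dx":0,"dy":0,"dz":16,"wx":0,"wy":0,"wz":0},{"dx":0,"dy":0,"dz":18,"wx":0,"wy":0,"wz":0},{"dx":0,"dy":0,"dz":19,"wx":0,"wy":0,"wz":0}]' 1 20
```

```text
clock: 21.5
tcp_pos: [0.4909, -0.0988, 0.0567]
tool_rot: [-3.14, -0.0, 1.535]
wrist_force: [-0.1, 0.6, -1.0]
grip_width: 0.0373
finger_force: 20.4
```

```bash
python3 -m pendant '[{"dx":0,"dy":0,"dz":1,"wx":0,"wy":0,"wz":0},{"dx":0,"dy":0,"dz":2,"wx":0,"wy":0,"wz":0},{"dx":0,"dy":0,"dz":3,"wx":0,"wy":0,"wz":0},{"dx":0,"dy":0,"dz":4,"wx":0,"wy":0,"wz":0},{"dx":0,"dy":0,"dz":4,"wx":0,"wy":0,"wz":0},{"dx":0,"dy":0,"dz":4,"wx":0,"wy":0,"wz":0},{"dx":0,"dy":0,"dz":4,"wx":0,"wy":0,"wz":0},{"dx":0,"dy":0,"dz":4,"wx":0,"wy":0,"wz":0},{"dx":0,"dy":0,"dz":4,"wx":0,"wy":0,"wz":0},{"dx":0,"dy":0,"dz":4,"wx":0,"wy":0,"wz":0}]' 1 20
```

```text
clock: 22.75
tcp_pos: [0.4919, -0.0989, 0.0533]
tool_rot: [-3.142, -0.0, 1.535]
wrist_force: [-0.3, 0.2, 0.6]
grip_width: 0.037
finger_force: 20.2
```

```bash
python3 -m pendant '[{"dx":0,"dy":0,"dz":0.5,"wx":0,"wy":0,"wz":0},{"dx":0,"dy":0,"dz":1,"wx":0,"wy":0,"wz":0},{"dx":0,"dy":0,"dz":1.5,"wx":0,"wy":0,"wz":0},{"dx":0,"dy":0,"dz":2,"wx":0,"wy":0,"wz":0},{"dx":0,"dy":0,"dz":2,"wx":0,"wy":0,"wz":0},{"dx":0,"dy":0,"dz":2,"wx":0,"wy":0,"wz":0},{"dx":0,"dy":0,"dz":2,"wx":0,"wy":0,"wz":0},{"dx":0,"dy":0,"dz":2,"wx":0,"wy":0,"wz":0},{"dx":0,"dy":0,"dz":2,"wx":0,"wy":0,"wz":0},{"dx":0,"dy":0,"dz":2,"wx":0,"wy":0,"wz":0}]' 1 20
```

```text
clock: 24.0
tcp_pos: [0.4921, -0.0989, 0.0514]
tool_rot: [3.141, -0.0, 1.535]
wrist_force: [-0.2, 0.2, 3.5]
grip_width: 0.0371
finger_force: 20.1
```

Contact reads 3.5 N at exactly the expected height, so the spring is home on the plate. Releasing, then retreating straight up.

```bash
python3 -m pendant '[{"dx":0,"dy":0,"dz":0,"wx":0,"wy":0,"wz":0},{"dx":0,"dy":0,"dz":0,"wx":0,"wy":0,"wz":0},{"dx":0,"dy":0,"dz":0,"wx":0,"wy":0,"wz":0},{"dx":0,"dy":0,"dz":0,"wx":0,"wy":0,"wz":0},{"dx":0,"dy":0,"dz":0,"wx":0,"wy":0,"wz":0},{"dx":0,"dy":0,"dz":0,"wx":0,"wy":0,"wz":0},{"dx":0,"dy":0,"dz":0,"wx":0,"wy":0,"wz":0},{"dx":0,"dy":0,"dz":0,"wx":0,"wy":0,"wz":0},{"dx":0,"dy":0,"dz":0,"wx":0,"wy":0,"wz":0},{"dx":0,"dy":0,"dz":0,"wx":0,"wy":0,"wz":0}]' 0 20
python3 -m pendant '[{"dx":0,"dy":0,"dz":-10,"wx":0,"wy":0,"wz":0},{"dx":0,"dy":0,"dz":-30,"wx":0,"wy":0,"wz":0},{"dx":0,"dy":0,"dz":-50,"wx":0,"wy":0,"wz":0},{"dx":0,"dy":0,"dz":-70,"wx":0,"wy":0,"wz":0},{"dx":0,"dy":0,"dz":-90,"wx":0,"wy":0,"wz":0},{"dx":0,"dy":0,"dz":-110,"wx":0,"wy":0,"wz":0},{"dx":0,"dy":0,"dz":-130,"wx":0,"wy":0,"wz":0},{"dx":0,"dy":0,"dz":-140,"wx":0,"wy":0,"wz":0},{"dx":0,"dy":0,"dz":-140,"wx":0,"wy":0,"wz":0},{"dx":0,"dy":0,"dz":-140,"wx":0,"wy":0,"wz":0}]' 0 20
python3 - <<'E'
from h import *
im=cams.get_image("scene")
cv2.imwrite("pics/m6.png",cv2.resize(im["color"][155:225,205:285,::-1],(640,560),interpolation=2))
for n in("spring","tang","spring_grip"): print(n,[(round(d["p"],2),w(im,d["position"]).round(4)) for d in finder.mark_of("scene",n)[:2]])
E
```

```text
clock: 25.25
tcp_pos: [0.4919, -0.0989, 0.0513]
tool_rot: [-3.142, -0.0, 1.535]
wrist_force: [-0.0, 0.2, 0.4]
grip_width: 0.0851
finger_force: 0.0
clock: 26.5
tcp_pos: [0.4912, -0.0988, 0.1905]
tool_rot: [-3.14, -0.0, 1.535]
wrist_force: [-0.0, 0.7, 0.2]
grip_width: 0.0852
finger_force: 0.0
spring [(0.52, array([ 0.4893, -0.0969,  0.0223])), (0.48, array([ 0.5015, -0.0985,  0.0247]))]
tang [(0.66, array([ 0.5022, -0.1   ,  0.0266]))]
spring_grip [(0.7, array([ 0.4974, -0.1042,  0.0039])), (0.44, array([ 0.4875, -0.1016,  0.0708]))]
```

View pics/m6.png

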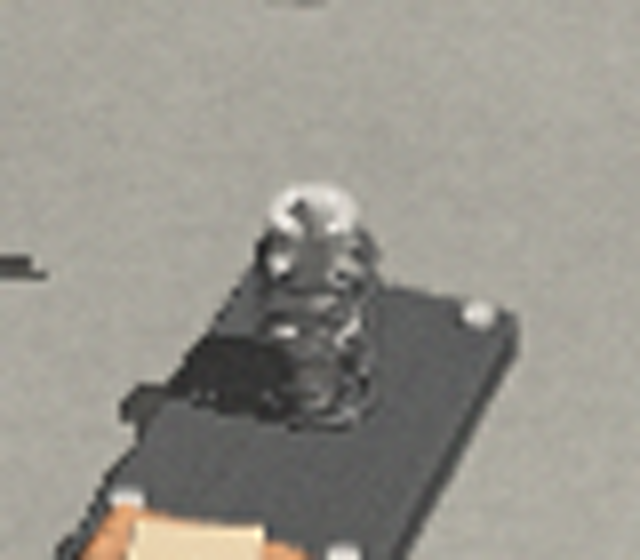

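The spring stands upright on the plate around the rod, with its bottom coil at about (325,415) and its top just under the upper collar at (315,210). The gripper is clear.

```bash
python3 -c "
from h import *
print(order.job_done())"
```

```text
the job is handed in; nothing more can be done
None
```

The spring is on the rod, tang down through both collar slots and seated on the base plate; it's released, the arm is clear, and the job was handed in at about 27 s (no verdict came back), with at most 3.5 N showing at the wrist in the readings after each move.

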